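# Seal the airtight chocolate tub and raise its carry handle

### The arm

A 6-joint arm with a two-finger parallel gripper is mounted at the origin on a cart in front of the work surface, level with it; the furniture and walls round the work are solid. World frame = base frame: x ahead of the robot, y to its left, z up, the work surface at z = 0. Lengths are in m, angles in degrees, forces in N, time in s.
With the tool pointing down it reaches from about 0.4 to 0.825 m from the base axis. Payload 7 kg.
Tool frame: the origin (TCP) lies at the very end of the fingers, on their centre line; the grasp point (between the pads) lies 19 mm behind it (ctrl.grasp_offset is the distance from the TCP to the grasp point, in m); z points along the fingers, y is the line along which they close (so a half turn about z gives the same grasp; the last joint's range is limited). The gripper opens to 88 mm and grips with 3 to 60 N. Pads are 19 mm wide; open, the fingers measure 130 mm over their backs; the gripper's body (78 mm by 193 mm) begins 47 mm behind the grasp point.
Start: joints at [-60.785, 20.546, 0.682, 0, -70.136, -16.507], TCP at [0.148, -0.658, 0.201] pointing down, gripper open.
Joint ranges: [-176.03, 176.03], [-82.01, 121.73], [-58.28, 71.71], [-173.87, 95.51], [-174.79, -0.11], [-173.66, 173.66]. Speed limits (degrees/s): [136.94, 136.94, 172.46, 180, 180, 180].

### API

Orientations are given as [roll, pitch, yaw] about the fixed x, y, z axes, in that order (R = Rz(yaw) Ry(pitch) Rx(roll)).
In Python, from plant import ctrl gives the robot as it stands. The module is installed in compiled form; this text tells all that it offers.
- The arm moves only by the tool jog_arm, never from a script. Its argument "plan" is a list that holds one entry, the list of rows, each a list of 7 numbers: the opening, from 0 (shut) to 1 (fully open), then the shift along the tool's x, y, z in m, then the turn, a rotation vector about the tool's x, y, z in degrees. A call has 1 to 20 rows; each row is the pose to reach, as a shift and turn from the pose commanded when the call began, along the tool's axes at that moment; what a row does not reach only later rows make up. A row lasts 1/8 s, in which the tool goes at most 62.5 mm and 10.7 degrees, less where a joint would pass 70% of its speed; a pose out of reach is approached as far as the arm can. A call with a gripper value outside its range is refused whole. The fingers move at their own pace and stop on an object; the grip force is fixed at half the most. Time passes only in rows, so rows that repeat a pose let the fingers close. It gives the time, the measured TCP pose, the force, the opening and the grip force at its end, in the units of the state.
- ctrl.get_obs(): the state, without advancing time (a new reading comes with each control period).
- ctrl.snapshot(name): name is "scene" or "top"; returns a dict with "image" (384x512x3 uint8, red, green, blue), "vertical_fov" (degrees; the focal length in pixels is half the picture's height over the tangent of half this angle, whatever the lens; pixels are square), "cx", "cy" (the principal point, pixels), "k1" (the pictures are not rectified: a ray, as slopes to the right and down, at radius r is drawn at 1 + k1 r^2 times it, then the intrinsics apply), "R" (3x3) and "t" (3): a world point X has camera coordinates R X + t. Camera axes: x right, y down, z forward; pixel columns grow to the right and rows downward; lengths in m; the calibration is good to about 2 mm. A picture is of the moment at which its call begins. There is no depth.
- ctrl.close_job(): hands the job in; it is judged then, once.
The state is a dict: "clock": time; "joint_pos": joint angles; "qvel": joint speeds; "tau": joint torques, N m; "tool_pos": TCP position; "orientation": TCP orientation; "force": force on the tool from outside, world axes, zero at the start; "moment": the same for the moment, N m; "opening": finger opening in m; "gripper_force": force on a finger pad.
Only numpy, scipy, OpenCV 4.12 (cv2) and the standard library are available. Lean on these libraries where they do the work, as an engineer would, in place of code of your own. Each camera call takes 0.05 s, during which the arm holds its last target. There are 200 camera calls.

### The job

Put the green lid on the white tub of bonbons and press it home round its edge, one corner after another, until the orange catch under every corner is fully down and the lid lies flush on the rim all round; use firm presses at the edge, never force it down with more than about 6 kg at once. Then swing the folded wire carry handle up until it snaps upright, and let go. Do not shift or upset the spice jar, the gift box or the wooden stamp.

Things in the scene. Friction and masses are not known exactly. Their poses are not given: they have to be found in the camera images.
- tub: White oblong tub of bonbons, fixed to the worktop. Origin: centre of its underside on the worktop; z up. Inside 88 mm along its x and 132 mm along its y; level rim flange 108 (x) x 152 (y) mm outside, with a soft black gasket, its top 70 mm above the worktop. Wire handle hinged on its two short (y) sides, folded out on its +x side. Tub left and lid right, or the reverse.
- tub_rim (a point): Point at the centre of the tub's mouth, at the height of the rim (70 mm above the worktop); axes as the tub's.
- lid_grip (a point): Middle of the lid's upright grip bar, 16 (x) x 60 (y) mm, which rises 36 mm from the plate (from 19 to 55 mm above the lid's underside). This point is 42 mm above the underside and 23 mm above the plate's top. Axes as the lid's, z up. It stands 105 mm above the worktop when the lid rests on the four raised catches, 99 mm when the lid is seated flush.
- lid_c1 (a point): Point on the top face of the lid's plate near a corner, at x = -49, y = +71 mm of the lid's centre in the lid's axes (right over a catch when the lid is on the tub). Flush when 76 mm above the worktop; 82 mm on a raised catch.
- lid_c2 (a point): Point on the top face of the lid's plate near a corner, at x = -49, y = -71 mm of the lid's centre in the lid's axes (right over a catch when the lid is on the tub). Flush when 76 mm above the worktop; 82 mm on a raised catch.
- lid_c3 (a point): Point on the top face of the lid's plate near a corner, at x = +49, y = -71 mm of the lid's centre in the lid's axes (right over a catch when the lid is on the tub). Flush when 76 mm above the worktop; 82 mm on a raised catch.
- lid_c4 (a point): Point on the top face of the lid's plate near a corner, at x = +49, y = +71 mm of the lid's centre in the lid's axes (right over a catch when the lid is on the tub). Flush when 76 mm above the worktop; 82 mm on a raised catch.
- seal_1 (a joint): Orange friction catch (8 mm pin) standing 6 mm above the tub's rim flange at x = -49, y = +71 mm of the tub's own axes: 0 = up, 0.006 = down level with the rim (m). It sits tight: it moves only under some 16 N, stays where it was pushed, and ends on a soft stop (about 12 N per mm). The lid rests on the four catches and rocks as each gives way, so a corner not yet done may rise by up to 6 mm.
- seal_2 (a joint): Orange friction catch (8 mm pin) standing 6 mm above the tub's rim flange at x = -49, y = -71 mm of the tub's own axes: 0 = up, 0.006 = down level with the rim (m). It sits tight: it moves only under some 16 N, stays where it was pushed, and ends on a soft stop (about 12 N per mm). The lid rests on the four catches and rocks as each gives way, so a corner not yet done may rise by up to 6 mm.
- seal_3 (a joint): Orange friction catch (8 mm pin) standing 6 mm above the tub's rim flange at x = +49, y = -71 mm of the tub's own axes: 0 = up, 0.006 = down level with the rim (m). It sits tight: it moves only under some 16 N, stays where it was pushed, and ends on a soft stop (about 12 N per mm). The lid rests on the four catches and rocks as each gives way, so a corner not yet done may rise by up to 6 mm.
- seal_4 (a joint): Orange friction catch (8 mm pin) standing 6 mm above the tub's rim flange at x = +49, y = +71 mm of the tub's own axes: 0 = up, 0.006 = down level with the rim (m). It sits tight: it moves only under some 16 N, stays where it was pushed, and ends on a soft stop (about 12 N per mm). The lid rests on the four catches and rocks as each gives way, so a corner not yet done may rise by up to 6 mm.
- handle (a joint): Angle of the carry handle: 0 = folded level on the tub's +x side, 1.571 = upright against its stop (rad). Over-centre spring: it falls back below about 0.85 and snaps on to upright beyond about 1.0; up to about 2.5 N at the bar.
- handle_hinge (a point): Point midway between the handle's two pivots, 52 mm above the worktop over the tub's centre; the hinge axis is the tub's y axis.
- handle_bar (a point): Middle of the handle's black grip sleeve, a round bar 11 mm thick and 90 mm long along the tub's y, 95 mm from the hinge axis. Folded: at tub x = +95 mm, 52 mm above the worktop, 35 mm clear of the rim flange. Upright: 147 mm above the worktop over the tub's centre line.
- gift_box_mid (a point): Bystander: kraft cardboard gift box 66 x 66 x 48 mm; this point is its centre.
- jar_mid (a point): Bystander: red-capped spice jar, 45 mm across, 106 mm tall; this point is its centre.
- stamp_block_mid (a point): Bystander: wooden hand stamp 32 x 44 mm, 65 mm tall, upright between tub and lid; this point is half-way up.
- lid: Loose green lid, 150 g, gasket down on the worktop. Origin: centre of its underside. Plate 108 (x) x 152 (y) x 6 mm, top 19 mm above the origin. Below it a black round-edged gasket frame, 84 x 128 mm, 13 mm deep, enters the tub's mouth with 2 mm play a side and a 5 mm rounded lead-in. Long side along the tub's long side; fits either way round.

How it is judged (in metres and radians):
On the way, in this order (a step that is already met when the one before it is completed fails the run):
1. the lid lies on the tub's mouth, let go, its gasket entered at all corners (z of each of lid_c1, lid_c2, lid_c3, lid_c4 in the frame of tub below 0.088 m and horizontal distance between lid_grip and tub_rim below 0.012 m and contact force between the fingers and lid below 0.1 N), for 0.1 s.
2. all four catches are down and the lid is flush at all four corners, with the handle still folded (z of each of lid_c1, lid_c2, lid_c3, lid_c4 in the frame of tub below 0.0785 m and value of joint each of seal_1, seal_2, seal_3, seal_4 above 0.0042 m and value of joint handle below 0.6 rad), for 0.1 s.
3. the handle is upright at its stop (value of joint handle above 1.5 rad), for 0.2 s.
At the end, for the whole second after the job is handed in: All four catches are down (over 4.2 mm), the lid's top is flush at every corner (within 2.5 mm of its seated height), the handle stands upright at its stop (over 1.5 rad), all at rest (z of each of lid_c1, lid_c2, lid_c3, lid_c4 in the frame of tub below 0.0785 m and value of joint each of seal_1, seal_2, seal_3, seal_4 above 0.0042 m and value of joint handle above 1.5 rad and linear speed of lid below 0.02 m/s and velocity of joint handle below 0.05 rad/s); the robot touches nothing.
It fails at once if the lid is forced down or wedged sideways in the tub with more than 62 N at once (contact force between lid and tub above 62 N).
It fails at once if the gift box is shifted by more than 20 mm or tipped (distance of gift_box_mid from where it was at the start of the episode above 0.02 m or angle between gift_box_mid's own z axis and vertical above 0.3 rad).
It fails at once if the spice jar is shifted by more than 20 mm or tipped (distance of jar_mid from where it was at the start of the episode above 0.02 m or angle between jar_mid's own z axis and vertical above 0.3 rad).
It fails at once if the stamp is shifted by more than 20 mm or tipped (distance of stamp_block_mid from where it was at the start of the episode above 0.02 m or angle between stamp_block_mid's own z axis and vertical above 0.3 rad).
It also fails if it takes over 72 s, if anything falls off the work surface, if the arm or the gripper's body presses on something with over 40 N, if the wrist force passes 120 N, or if a joint passes its speed limit or range.

## Working session

There is one attempt and no reset: what is moved stays moved. The work goes in short steps, Python scripts to look and compute and a tool call to move; the robot and the scene stay as the last step left them, time stands still between calls to the robot, and variables do not carry over. Pictures are saved under pics/ and viewed, at most 10 in all, crops included, and the job is handed in when it is done.

Besides the shell and the picture viewer there is one more tool, called after "Request:" as name(argument=value, ...) on one line, values as JSON. jog_arm: Moves the arm, as the interface text tells. Its arguments: {"type":"object","properties":{"plan":{"type":"array","items":{"type":"array","items":{"type":"array","items":{"type":"number"}}}}},"required":["plan"]}

```bash
mkdir -p pics; python3 - <<'E'
from plant import ctrl
import cv2,numpy as np
for n in("scene","top"):
    s=ctrl.snapshot(n);cv2.imwrite(f"pics/{n}0.png",s["image"][:,:,::-1])
    print(n,s["vertical_fov"],s["cx"],s["cy"],s["k1"],(-s["R"].T@s["t"]).round(3),s["R"].round(2).tolist())
print(ctrl.get_obs(),ctrl.grasp_offset)
E
```

```text
scene 48.41080618047419 256.09459321422844 186.0167425620053 -0.1571072462124772 [0.026 0.729 0.435] [[-0.8, -0.6, -0.01], [-0.24, 0.33, -0.91], [0.55, -0.73, -0.41]]
top 52.58894927176309 255.3901619357429 190.62545377807209 -0.11086887344663479 [0.455 0.083 0.971] [[0.02, -1.0, 0.02], [-1.0, -0.02, -0.05], [0.05, -0.02, -1.0]]
{'clock': 0.1, 'joint_pos': array([-6.07851093e+01,  2.05862027e+01,  6.37543834e-01, -1.79421879e-02,
       -7.01350914e+01, -1.65069833e+01]), 'qvel': array([ 0.0486915 , -0.05931419,  0.03273341,  0.01105927, -0.03216872,
       -0.06423841]), 'tau': array([-1.52602523e-03, -5.84161627e+01,  2.93753922e+01,  7.01563016e+00,
        1.02089092e-02, -5.86964052e-05]), 'tool_pos': array([ 0.14834955, -0.65799766,  0.19971725]), 'orientation': array([ 1.79914909e+02, -7.62586890e-03, -1.67298196e+02]), 'force': array([ 0.73117166,  0.19325724, -0.66770205]), 'moment': array([ 0.01808872,  0.03327716, -0.00505546]), 'gripper_force': 0.0, 'opening': 0.08737663460622339} 0.0188
```

View pics/scene0.png

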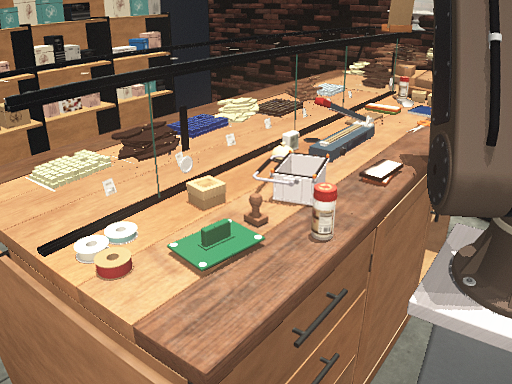

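View pics/top0.png

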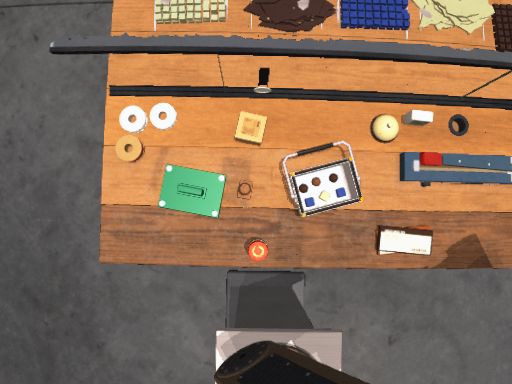

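The top view shows the green lid at about (193,190), the stamp at (244,188), the gift box at (251,127), the jar at (258,250), and the tub at (325,187) with its handle folded to the far side, bar at (315,150).

```bash
cat > h.py <<'E'
import cv2,numpy as np
from plant import ctrl
def cam(n):
    s=ctrl.snapshot(n); s["f"]=192/np.tan(np.radians(s["vertical_fov"]/2)); return s
def cast(s,uv,z):
    uv=np.atleast_2d(np.float64(uv)); d=(uv-[s["cx"],s["cy"]])/s["f"]; p=d.copy()
    for _ in range(30): p=d/(1+s["k1"]*(p**2).sum(1,keepdims=True))
    R,t=np.array(s["R"]),np.array(s["t"]); C=-R.T@t
    r=np.c_[p,np.ones(len(p))]@R
    return C+r*((z-C[2])/r[:,2])[:,None]
def blobs(m,amin=3):
    n,_,st,c=cv2.connectedComponentsWithStats(m.astype(np.uint8))
    return [(st[i,4],c[i].round(2)) for i in range(1,n) if st[i,4]>=amin]
E
python3 - <<'E'
from h import *
s=cam("top"); im=s["image"]; hsv=cv2.cvtColor(im,cv2.COLOR_RGB2HSV)
m=cv2.inRange(hsv,(55,100,40),(85,255,255)); m[:, :140]=0;m[:,240:]=0
cs,_=cv2.findContours(m,0,1); c=max(cs,key=cv2.contourArea)[:,0]
w=cast(s,c,.019)[:,:2].astype(np.float32); print("lid",cv2.minAreaRect(w))
wh=cv2.inRange(hsv,(0,0,190),(180,60,255)); sub=np.zeros_like(wh); sub[155:225,150:235]=wh[155:225,150:235]
for a,p in blobs(sub): print(a,p,cast(s,p,.019)[0].round(4))
o=cv2.inRange(hsv,(8,150,140),(24,255,255)); sub=np.zeros_like(o); sub[140:220,278:368]=o[140:220,278:368]
for a,p in blobs(sub,1): print("or",a,p,cast(s,p,.076)[0].round(4))
k=im[130:225,270:370]; cv2.imwrite("pics/tub.png",cv2.resize(k,None,fx=6,fy=6,interpolation=cv2.INTER_CUBIC)[:,:,::-1])
for n,p,z in(("jar",(258,250),.106),("stamp",(244,188),.065),("gift",(251,127),.048),("glassrail",(262,92),0.02)): print(n,cast(s,p,z)[0].round(3))
E
```

```text
lid ((0.4964297413825989, 0.22408394515514374), (0.1496221274137497, 0.10639195144176483), 80.83739471435547)
27 [168.59 167.93] [0.5513 0.2825 0.019 ]
29 [221.28 177.59] [0.53   0.1518 0.019 ]
27 [161.59 202.93] [0.4647 0.2972 0.019 ]
26 [214.38 212.85] [0.4432 0.1667 0.019 ]
or 480 [300.98 144.26] [ 0.6074 -0.0358  0.076 ]
or 508 [360.25 155.8 ] [ 0.5839 -0.1764  0.076 ]
or 768 [318.43 157.58] [ 0.5771 -0.0771  0.076 ]
or 9 [349.89 158.67] [ 0.5765 -0.1516  0.076 ]
or 395 [282.7  190.15] [0.4994 0.0053 0.076 ]
or 1 [286. 165.] [ 0.5579 -0.0014  0.076 ]
or 9 [292.22 174.  ] [ 0.5373 -0.0162  0.076 ]
or 16 [316.62 180.62] [ 0.5232 -0.0734  0.076 ]
or 228 [360.19 200.43] [ 0.4791 -0.1767  0.076 ]
or 1 [337. 208.] [ 0.4605 -0.122   0.076 ]
or 8 [303.25 214.5 ] [ 0.444  -0.0433  0.076 ]
jar [0.364 0.06  0.106]
stamp [0.503 0.095 0.065]
gift [0.651 0.081 0.048]
glassrail [0.747 0.056 0.02 ]
```

View pics/tub.png

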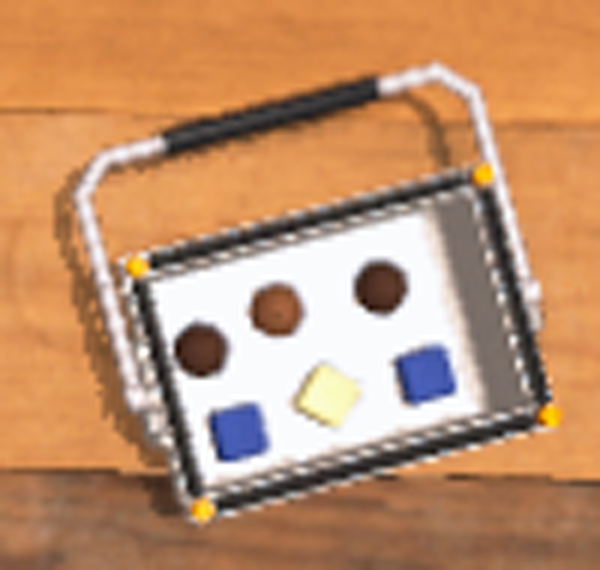

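The crop shows the four orange catches at 6x-crop pixels (136,266), (483,173), (549,415), (202,510), so the tub is turned about 15°. The handle lies on its far side, with the black sleeve running from (165,143) to (378,87).

```bash
python3 - <<'E'
from h import *
def rect(P,name):
    # P: c1..: far-left, far-right, near-right, near-left
    P=P[:,:2];c=P.mean(0);y=P[0]-P[1]+P[3]-P[2];x=P[0]-P[3]+P[1]-P[2]
    a=np.degrees(np.arctan2(y[1],y[0]))-90;b=np.degrees(np.arctan2(x[1],x[0]))
    print(name,c.round(4),"yaw",a.round(2),b.round(2),"size",(np.linalg.norm(x)/2).round(4),(np.linalg.norm(y)/2).round(4))
s=cam("top")
q=(np.array([(136,266),(483,173),(549,415),(202,510)])+.5)/6-.5+[270,130]
rect(cast(s,q,.076),"tub")
q=[(168.59,167.93),(221.28,177.59),(214.38,212.85),(161.59,202.93)]
rect(cast(s,q,.019),"lid")
q=(np.array([(165,143),(378,87)])+.5)/6-.5+[270,130]
print("bar",cast(s,q,.0575).round(4))
s=cam("scene");im=s["image"];hsv=cv2.cvtColor(im,cv2.COLOR_RGB2HSV)
k=im[140:275,160:345];cv2.imwrite("pics/sc.png",cv2.resize(k,None,fx=4.3,fy=4.3,interpolation=cv2.INTER_CUBIC)[:,:,::-1])
E
```

```text
tub [ 0.5104 -0.0976] yaw 16.2 15.99 size 0.0976 0.1413
lid [0.4973 0.2246] yaw -9.3 -9.66 size 0.088 0.1323
bar [[ 0.5883 -0.0292  0.0575]
 [ 0.613  -0.1143  0.0575]]
```

View pics/sc.png

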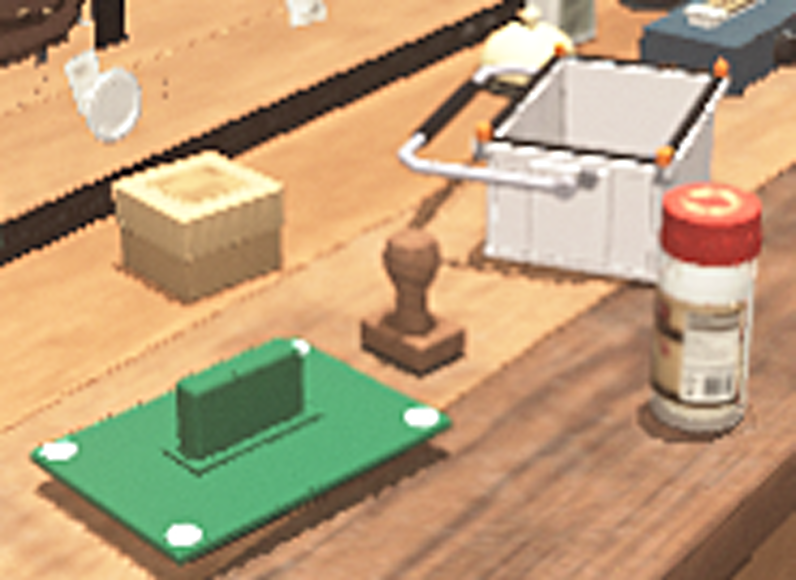

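The scene crop confirms the layout: lid dots at (57,450), (300,347), (421,416), (184,535), and catches at (483,133), (561,50), (721,68), (664,155). I'll cross-check against the top view and work out the first approach.

```bash
cat >> h.py <<'E'
from scipy.spatial.transform import Rotation as Ro
def to(*wps):
    """wps: (x,y,z,yaw_deg) tool-down targets -> shifts/turn from present pose in tool axes"""
    o=ctrl.get_obs(); p=o["tool_pos"]; R=Ro.from_euler("xyz",o["orientation"],degrees=True)
    print("at",p.round(4),o["orientation"].round(2),"t",round(o["clock"],2))
    for w in wps:
        T=Ro.from_euler("xyz",[180,0,w[3]],degrees=True)
        print(w,R.inv().apply(np.array(w[:3])-p).round(4),(R.inv()*T).as_rotvec(degrees=True).round(2))
E
python3 - <<'E'
from h import *
def show(P,n):
    P=P[:,:2];y=P[0]-P[1]+P[3]-P[2];x=P[0]-P[3]+P[1]-P[2];print(n,P.mean(0).round(4),np.degrees(np.arctan2(y[1],y[0])).round(2)-90,np.degrees(np.arctan2(x[1],x[0])).round(2),np.linalg.norm(x)/2,np.linalg.norm(y)/2)
s=cam("scene"); g=lambda L:(np.array(L)+.5)/4.3-.5+[160,140]
show(cast(s,g([(483,133),(561,50),(721,68),(664,155)]),.074),"tub")
show(cast(s,g([(57,450),(300,347),(421,416),(184,535)]),.019),"lid")
to((.5,-.25,.2,-167.3),(.497,.2245,.12,-99.4))
E
```

```text
tub [ 0.5079 -0.0939] 15.760000000000005 17.58 0.09650939989919843 0.1405213092415591
lid [0.4971 0.2245] -9.739999999999995 -10.35 0.08751273122651483 0.13404762195620418
at [ 0.1484 -0.6583  0.2002] [ 179.97   -0.   -167.3 ] t 0.3
(0.5, -0.25, 0.2, -167.3) [-4.328e-01  3.210e-01  4.000e-04] [ 0.03 -0.    0.  ]
(0.497, 0.2245, 0.12, -99.4) [-0.5342  0.7845  0.0806] [ 3.00e-02  2.00e-02 -6.79e+01]
```

Request:
jog_arm(plan=[[[1, -0.043, 0.032, 0, 0, 0, 0], [1, -0.087, 0.064, 0, 0, 0, 0], [1, -0.13, 0.096, 0, 0, 0, 0], [1, -0.173, 0.128, 0, 0, 0, 0], [1, -0.216, 0.16, 0, 0, 0, 0], [1, -0.26, 0.193, 0, 0, 0, 0], [1, -0.303, 0.225, 0, 0, 0, 0], [1, -0.346, 0.257, 0, 0, 0, 0], [1, -0.39, 0.289, 0, 0, 0, 0], [1, -0.433, 0.321, 0, 0, 0, 0], [1, -0.443, 0.367, 0, 0, 0, -7], [1, -0.453, 0.414, 0, 0, 0, -14], [1, -0.463, 0.46, 0, 0, 0, -21], [1, -0.473, 0.506, 0, 0, 0, -28], [1, -0.484, 0.552, 0, 0, 0, -35], [1, -0.494, 0.599, 0, 0, 0, -42], [1, -0.504, 0.645, 0, 0, 0, -49], [1, -0.514, 0.691, 0.02, 0, 0, -56], [1, -0.524, 0.738, 0.05, 0, 0, -62], [1, -0.534, 0.784, 0.08, 0, 0, -67.9]]])

```text
clock: 2.8
tool_pos: [0.4968, 0.2256, 0.1202]
orientation: [-180.0, 0.1, -99.2]
force: [0.2, 0.2, 1.1]
opening: 0.0877
gripper_force: 0.0
```

```bash
python3 - <<'E'
from h import *
s=cam("top");k=s["image"][140:240,130:260]; cv2.imwrite("pics/over.png",cv2.resize(k,None,fx=5,fy=5,interpolation=cv2.INTER_CUBIC)[:,:,::-1])
to((.497,.2245,.06,-99.4),(.497,.2245,.027,-99.4))
E
```

```text
at [0.4957 0.2287 0.116 ] [ 1.7987e+02 -8.0000e-02 -9.8840e+01] t 2.85
(0.497, 0.2245, 0.06, -99.4) [ 0.0039 -0.002   0.056 ] [ 0.13 -0.08  0.56]
(0.497, 0.2245, 0.027, -99.4) [ 0.0039 -0.0021  0.089 ] [ 0.13 -0.08  0.56]
```

View pics/over.png

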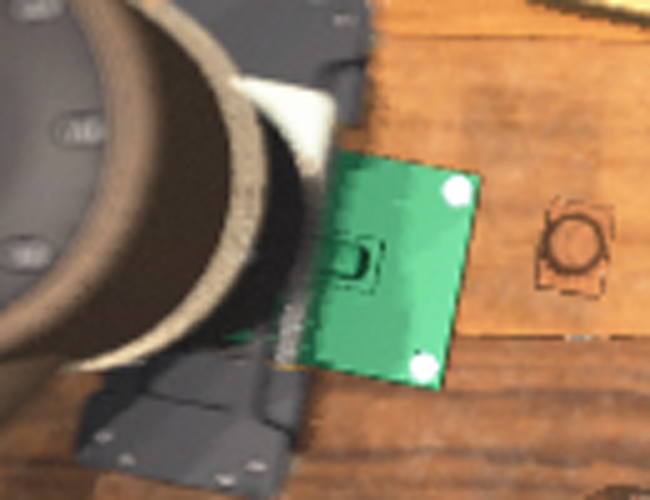

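The gripper is over the lid's bar, with the right-hand lid dots at crop pixels (457,190) and (425,366). The arm was still settling, so I'll go part way down and measure again.

Request:
jog_arm(plan=[[[1, 0, 0, 0.025, 0, 0, 0], [1, 0, 0, 0.05, 0, 0, 0], [1, 0, 0, 0.05, 0, 0, 0], [1, 0, 0, 0.05, 0, 0, 0], [1, 0, 0, 0.05, 0, 0, 0], [1, 0, 0, 0.05, 0, 0, 0]]])

```text
clock: 3.6
tool_pos: [0.4974, 0.2241, 0.0715]
orientation: [-179.9, 0.1, -99.4]
force: [-0.4, -0.2, 0.1]
opening: 0.0879
gripper_force: 0.0
```

```bash
python3 - <<'E'
from h import *
to((.497,.2245,.027,-99.4))
E
```

```text
at [0.4974 0.2241 0.0715] [-1.7994e+02  7.0000e-02 -9.9400e+01] t 3.6
(0.497, 0.2245, 0.027, -99.4) [-0.0003  0.0005  0.0445] [-0.06  0.07  0.  ]
```

Request:
jog_arm(plan=[[[1, 0, 0, 0.02, 0, 0, 0], [1, 0, 0, 0.035, 0, 0, 0], [1, 0, 0, 0.044, 0, 0, 0], [1, 0, 0, 0.044, 0, 0, 0], [1, 0, 0, 0.044, 0, 0, 0], [0, 0, 0, 0.044, 0, 0, 0], [0, 0, 0, 0.044, 0, 0, 0], [0, 0, 0, 0.044, 0, 0, 0], [0, 0, 0, 0.044, 0, 0, 0], [0, 0, 0, 0.044, 0, 0, 0], [0, 0, 0, 0.044, 0, 0, 0], [0, 0, 0, 0.044, 0, 0, 0], [0, 0, 0, 0.044, 0, 0, 0]]])

```text
clock: 5.22
tool_pos: [0.497, 0.2239, 0.0266]
orientation: [-180.0, 0.0, -99.4]
force: [0.5, 0.4, -0.1]
opening: 0.0148
gripper_force: 30.0
```

```bash
python3 - <<'E'
from h import *
to((.497,.2245,.16,-99.4),(.5105,-.0975,.16,-73.9))
E
```

```text
at [0.497  0.2239 0.0266] [-179.99    0.    -99.39] t 5.22
(0.497, 0.2245, 0.16, -99.4) [-6.000e-04  1.000e-04 -1.334e-01] [-0.01  0.    0.01]
(0.5105, -0.0975, 0.16, -73.9) [ 0.3148 -0.0658 -0.1334] [-1.000e-02  0.000e+00 -2.549e+01]
```

Request:
jog_arm(plan=[[[0, 0, 0, -0.03, 0, 0, 0], [0, 0, 0, -0.07, 0, 0, 0], [0, 0, 0, -0.11, 0, 0, 0], [0, 0, 0, -0.134, 0, 0, 0], [0, 0.02, -0.004, -0.134, 0, 0, -2], [0, 0.055, -0.012, -0.134, 0, 0, -5], [0, 0.095, -0.02, -0.134, 0, 0, -8], [0, 0.135, -0.028, -0.134, 0, 0, -11], [0, 0.175, -0.037, -0.134, 0, 0, -14], [0, 0.215, -0.045, -0.134, 0, 0, -17], [0, 0.25, -0.052, -0.134, 0, 0, -20], [0, 0.28, -0.059, -0.134, 0, 0, -23], [0, 0.3, -0.063, -0.134, 0, 0, -25], [0, 0.315, -0.066, -0.134, 0, 0, -25.5], [0, 0.315, -0.066, -0.134, 0, 0, -25.5], [0, 0.315, -0.066, -0.134, 0, 0, -25.5], [0, 0.315, -0.066, -0.134, 0, 0, -25.5], [0, 0.315, -0.066, -0.134, 0, 0, -25.5]]])

```text
clock: 7.48
tool_pos: [0.5107, -0.0973, 0.1606]
orientation: [-180.0, 0.0, -73.9]
force: [-0.1, 0.3, -0.6]
opening: 0.0148
gripper_force: 30.0
```

```bash
python3 - <<'E'
from h import *
to((.5105,-.0975,.12,-73.9),(.5105,-.0975,.09,-73.9))
s=cam("top");k=s["image"][120:240,250:400]; cv2.imwrite("pics/overtub.png",cv2.resize(k,None,fx=5,fy=5,interpolation=cv2.INTER_CUBIC)[:,:,::-1])
s=cam("scene");k=s["image"][100:240,220:380]; cv2.imwrite("pics/overtubs.png",cv2.resize(k,None,fx=4,fy=4,interpolation=cv2.INTER_CUBIC)[:,:,::-1])
E
```

```text
at [ 0.5107 -0.0973  0.1606] [-180.      0.    -73.85] t 7.47
(0.5105, -0.0975, 0.12, -73.9) [0.0002 0.0002 0.0406] [-0.    0.    0.05]
(0.5105, -0.0975, 0.09, -73.9) [0.0002 0.0002 0.0706] [-0.    0.    0.05]
```

View pics/overtubs.png

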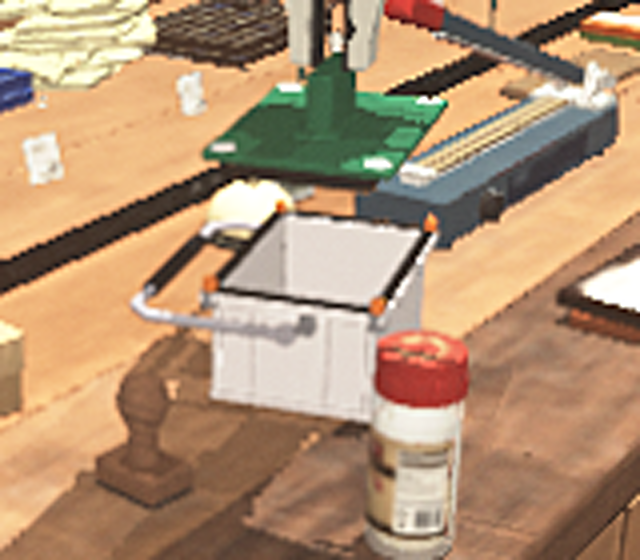

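The lid hangs level over the tub, with its dots at 4x-crop pixels (222,148), (290,88), (432,101), (377,163) and the catches at (210,285), (281,208), (430,222), (378,307). I'll compare the two centres by ray casting.

```bash
python3 - <<'E'
from h import *
def show(P,n):
    P=P[:,:2];y=P[0]-P[1]+P[3]-P[2];x=P[0]-P[3]+P[1]-P[2];print(n,P.mean(0).round(4),np.degrees(np.arctan2(y[1],y[0])).round(2)-90,np.degrees(np.arctan2(x[1],x[0])).round(2),np.linalg.norm(x)/2,np.linalg.norm(y)/2)
s=cam("scene"); g=lambda L:(np.array(L)+.5)/4-.5+[220,100]
show(cast(s,g([(210,285),(281,208),(430,222),(378,307)]),.073),"tub")
show(cast(s,g([(222,148),(290,88),(432,101),(377,163)]),.153),"lid")
# top view: lid outline by green mask
s=cam("top"); hsv=cv2.cvtColor(s["image"],cv2.COLOR_RGB2HSV)
w=cv2.inRange(hsv,(0,0,190),(180,60,255));sub=np.zeros_like(w);sub[130:235,265:385]=w[130:235,265:385]
for a,p in blobs(sub,8): print(a,p,cast(s,p,.153)[0].round(4))
E
```

```text
tub [ 0.5084 -0.0947] 16.310000000000002 18.45 0.09628800700365858 0.14328737765823715
lid [ 0.5084 -0.0955] 15.36 17.85 0.08772885661969998 0.13205369008540085
528 [300.61 178.68] [ 0.5207 -0.0257  0.153 ]
12 [382.5 233. ] [ 0.4082 -0.204   0.153 ]
```

Request:
jog_arm(plan=[[[0, 0, 0, 0.03, 0, 0, 0], [0, 0, 0, 0.052, 0, 0, 0.05], [0, 0, 0, 0.058, 0, 0, 0.05], [0, 0, 0, 0.061, 0, 0, 0.05], [0, 0, 0, 0.064, 0, 0, 0.05], [0, 0, 0, 0.066, 0, 0, 0.05], [0, 0, 0, 0.068, 0, 0, 0.05], [0, 0, 0, 0.068, 0, 0, 0.05], [0, 0, 0, 0.068, 0, 0, 0.05]]])

```text
clock: 8.8
tool_pos: [0.5107, -0.0977, 0.0927]
orientation: [-180.0, -0.0, -73.9]
force: [1.3, -0.5, -1.0]
opening: 0.0148
gripper_force: 30.0
```

Request:
jog_arm(plan=[[[0, 0, 0, 0.001, 0, 0, 0], [0, 0, 0, 0.002, 0, 0, 0], [0, 0, 0, 0.0025, 0, 0, 0], [0, 0, 0, 0.0025, 0, 0, 0]]])

```text
clock: 9.3
tool_pos: [0.511, -0.098, 0.0904]
orientation: [-180.0, -0.0, -73.9]
force: [1.7, -4.0, 1.9]
opening: 0.0147
gripper_force: 30.0
```

Request:
jog_arm(plan=[[[1, 0, 0, 0, 0, 0, 0], [1, 0, 0, 0, 0, 0, 0], [1, 0, 0, 0, 0, 0, 0], [1, 0, 0, 0, 0, 0, 0], [1, 0, 0, -0.03, 0, 0, 0], [1, 0, 0, -0.07, 0, 0, 0], [1, 0, 0, -0.11, 0, 0, 0], [1, 0, 0, -0.11, 0, 0, 0]]])

```text
clock: 10.3
tool_pos: [0.5127, -0.0976, 0.2034]
orientation: [-179.6, -0.1, -73.9]
force: [0.6, 0.5, 0.1]
opening: 0.086
gripper_force: 0.0
```

```bash
python3 - <<'E'
from h import *
to((.51,-.098,.2,-73.9))
s=cam("scene");k=s["image"][130:230,230:370]; cv2.imwrite("pics/on.png",cv2.resize(k,None,fx=5,fy=5,interpolation=cv2.INTER_CUBIC)[:,:,::-1])
E
```

```text
at [ 0.5127 -0.0976  0.2034] [-1.7965e+02 -8.0000e-02 -7.3920e+01] t 10.3
(0.51, -0.098, 0.2, -73.9) [-0.0004  0.0027  0.0034] [-0.35 -0.08 -0.02]
```

View pics/on.png

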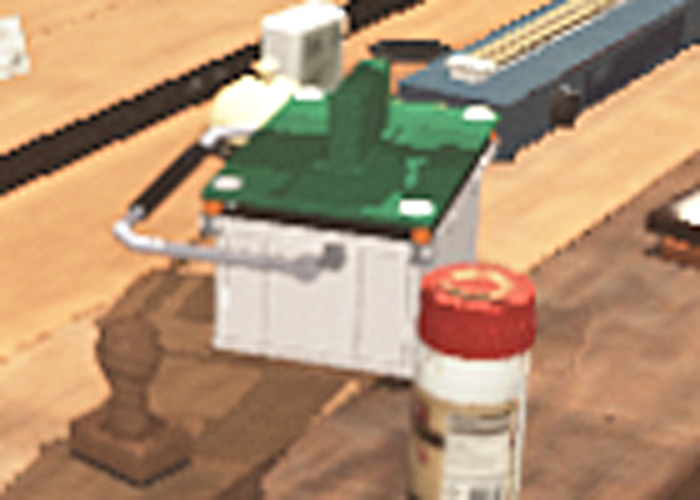

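The lid lies level on the four catches, with its dots at crop pixels (228,183), (308,93), (480,112), (415,207) and orange pins still visible at (212,208) and (422,236). Next come the corner presses with closed fingers.

```bash
cat >> h.py <<'E'
C=np.array([.5108,-.098]);Y=np.radians(16.1)
def tubw(x,y): return C+[x*np.cos(Y)-y*np.sin(Y),x*np.sin(Y)+y*np.cos(Y)]
E
python3 - <<'E'
from h import *
o=ctrl.get_obs()
L=[]
for x,y in((-58,74),(58,-74),(-58,-74),(58,74)):
    L.append((*tubw(x/1e3,y/1e3).round(4),.14,-73.9))
to(*L)
E
```

```text
at [ 0.5114 -0.0975  0.2014] [-1.7982e+02 -1.0000e-02 -7.3940e+01] t 10.35
(np.float64(0.4346), np.float64(-0.043), 0.14, -73.9) [-0.0736  0.0589  0.0612] [-0.18 -0.01 -0.04]
(np.float64(0.587), np.float64(-0.153), 0.14, -73.9) [ 0.0742 -0.0571  0.0616] [-0.18 -0.01 -0.04]
(np.float64(0.4756), np.float64(-0.1852), 0.14, -73.9) [0.0744 0.0588 0.0612] [-0.18 -0.01 -0.04]
(np.float64(0.546), np.float64(-0.0108), 0.14, -73.9) [-0.0738 -0.0571  0.0615] [-0.18 -0.01 -0.04]
```

Request:
jog_arm(plan=[[[0, 0, 0, 0, 0, 0, 0], [0, 0, 0, 0, 0, 0, 0], [0, -0.04, -0.03, 0.0, 0, 0, 0], [0, -0.074, -0.058, 0.02, 0, 0, 0], [0, -0.074, -0.058, 0.06, 0, 0, 0], [0, -0.074, -0.058, 0.09, 0, 0, 0], [0, -0.074, -0.058, 0.09, 0, 0, 0], [0, -0.074, -0.058, 0.09, 0, 0, 0], [0, -0.074, -0.058, 0.09, 0, 0, 0], [0, -0.074, -0.058, 0.09, 0, 0, 0]]])

```text
clock: 11.6
tool_pos: [0.5465, -0.0105, 0.1111]
orientation: [-179.9, 0.0, -74.0]
force: [0.4, 0.2, -0.0]
opening: 0.0009
gripper_force: 0.0
```

```bash
python3 - <<'E'
from h import *
to((*tubw(-.058,.074),.084,-73.9))
E
```

```text
at [ 0.5465 -0.0105  0.1111] [-179.89    0.    -73.95] t 11.6
(np.float64(0.4345535247144836), np.float64(-0.042986592483875964), 0.084, -73.9) [0.0003 0.1166 0.0269] [-0.11  0.   -0.05]
```

Request:
jog_arm(plan=[[[0, 0, 0, 0.02, 0, 0, 0], [0, 0, 0, 0.028, 0, 0, 0], [0, 0, 0, 0.03, 0, 0, 0], [0, 0, 0, 0.031, 0, 0, 0], [0, 0, 0, 0.032, 0, 0, 0], [0, 0, 0, 0.032, 0, 0, 0]]])

```text
clock: 12.35
tool_pos: [0.546, -0.0105, 0.0783]
orientation: [-180.0, -0.0, -73.9]
force: [-0.7, 0.7, 0.3]
opening: 0.0004
gripper_force: 0.0
```

Request:
jog_arm(plan=[[[0, 0, 0, -0.012, 0, 0, 0], [0, 0.003, 0.009, -0.012, 0, 0, 0], [0, 0.003, 0.009, -0.012, 0, 0, 0], [0, 0.003, 0.009, -0.008, 0, 0, 0], [0, 0.003, 0.009, -0.006, 0, 0, 0], [0, 0.003, 0.009, -0.004, 0, 0, 0], [0, 0.003, 0.009, -0.003, 0, 0, 0], [0, 0.003, 0.009, -0.003, 0, 0, 0]]])

```text
clock: 13.35
tool_pos: [0.5381, -0.0159, 0.0809]
orientation: [180.0, -0.0, -73.9]
force: [1.0, 0.0, -0.5]
opening: 0.0008
gripper_force: 0.0
```

Request:
jog_arm(plan=[[[0, 0, 0, 0.001, 0, 0, 0], [0, 0, 0, 0.002, 0, 0, 0], [0, 0, 0, 0.003, 0, 0, 0], [0, 0, 0, 0.003, 0, 0, 0]]])

```text
clock: 13.85
tool_pos: [0.538, -0.016, 0.078]
orientation: [180.0, 0.0, -73.9]
force: [-0.6, -0.3, -0.2]
opening: 0.0004
gripper_force: 0.0
```

```bash
python3 - <<'E'
from h import *
o=ctrl.get_obs();print(o["tool_pos"],o["force"],o["moment"])
s=cam("scene");k=s["image"][130:230,240:370]; cv2.imwrite("pics/c4.png",cv2.resize(k,None,fx=6,fy=6,interpolation=cv2.INTER_CUBIC)[:,:,::-1])
E
```

```text
[ 0.53801072 -0.01596545  0.07797645] [-0.5580472  -0.31784693 -0.1881476 ] [-0.00368952  0.12665343 -0.02391423]
```

View pics/c4.png

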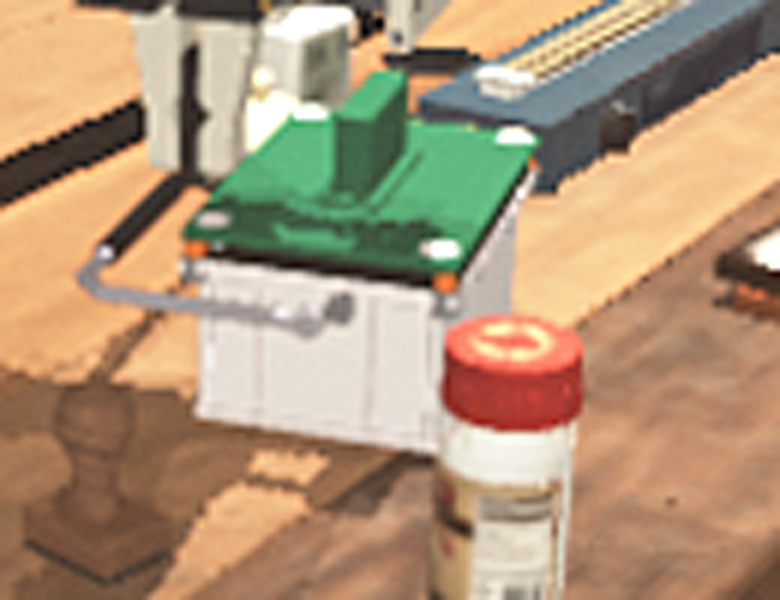

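The fingertips' lower end appears at crop pixel (190,178), up and left of the c4 dot at (213,218), and nothing is touching yet. I'll project the measured TCP to see whether the mismatch is in height or position.

```bash
python3 - <<'E'
from h import *
s=cam("scene"); R,t=np.array(s["R"]),np.array(s["t"])
def proj(X):
    c=R@X+t; p=c[:2]/c[2]; return p*(1+s["k1"]*(p@p))*s["f"]+[s["cx"],s["cy"]]
crop=lambda u:((u-[240,130]+.5)*6-.5).round(0)
for z in(.078,.083,.09,.095,.1): print(z,crop(proj(np.array([.538,-.016,z]))))
for (x,y,z) in((.049,.071,.082),(.044,.066,.082),(.054,.076,.082),(.054,.076,.076),(-.044,.066,.082),(-.044,-.066,.082),(.044,-.066,.082)): print(x,y,z,crop(proj(np.r_[tubw(x,y),z])))
for z in (.08,.09,.1): print(cast(s,[[271.7,159.7]],z)[0].round(4))
E
```

```text
0.078 [195. 231.]
0.083 [195. 218.]
0.09 [195. 201.]
0.095 [195. 189.]
0.1 [195. 176.]
0.049 0.071 0.082 [195. 220.]
0.044 0.066 0.082 [211. 218.]
0.054 0.076 0.082 [178. 223.]
0.054 0.076 0.076 [178. 238.]
-0.044 0.066 0.082 [438. 247.]
-0.044 -0.066 0.082 [513. 136.]
0.044 -0.066 0.082 [309. 112.]
[ 0.5664 -0.0556  0.08  ]
[ 0.5511 -0.0335  0.09  ]
[ 0.5359 -0.0113  0.1   ]
```

The image column matches the TCP exactly, but the height fits fingertips about 20 mm above the reported TCP. So the fingers end 20 mm short, and contact should come at a reading near 0.062. I'll continue down in small steps.

Request:
jog_arm(plan=[[[0, -0.002, -0.005, 0.004, 0, 0, 0], [0, -0.002, -0.005, 0.008, 0, 0, 0], [0, -0.002, -0.005, 0.011, 0, 0, 0], [0, -0.002, -0.005, 0.013, 0, 0, 0], [0, -0.002, -0.005, 0.014, 0, 0, 0], [0, -0.002, -0.005, 0.015, 0, 0, 0]]])

```text
clock: 14.7
tool_pos: [0.5423, -0.0127, 0.0631]
orientation: [-180.0, -0.0, -73.9]
force: [-0.3, -0.6, 0.1]
opening: 0.0003
gripper_force: 0.0
```

Request:
jog_arm(plan=[[[0, 0, 0, 0.001, 0, 0, 0], [0, 0, 0, 0.002, 0, 0, 0], [0, 0, 0, 0.003, 0, 0, 0], [0, 0, 0, 0.003, 0, 0, 0]]])

```text
clock: 15.2
tool_pos: [0.5423, -0.0126, 0.06]
orientation: [180.0, 0.0, -73.9]
force: [-1.4, 0.3, -0.9]
opening: 0.0006
gripper_force: 0.0
```

Request:
jog_arm(plan=[[[0, 0, 0, 0.001, 0, 0, 0], [0, 0, 0, 0.002, 0, 0, 0], [0, 0, 0, 0.002, 0, 0, 0]]])

```text
clock: 15.58
tool_pos: [0.5423, -0.0127, 0.058]
orientation: [180.0, 0.0, -73.9]
force: [0.1, -0.6, 0.1]
opening: 0.0002
gripper_force: 0.0
```

```bash
python3 - <<'E'
from h import *
s=cam("scene"); im=s["image"]
k=im[130:190,255:300]; cv2.imwrite("pics/c4b.png",cv2.resize(k,None,fx=10,fy=10,interpolation=cv2.INTER_CUBIC)[:,:,::-1])
E
```

```text
(no output)
```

View pics/c4b.png

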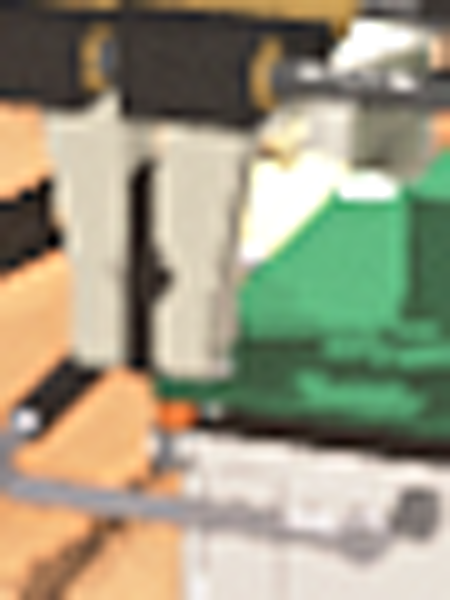

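The right finger now ends about 2 mm above the lid's c4 corner, at crop pixel (190,378), with the lid edge at (155,385). The left finger is outside the edge. I'll keep descending gently.

Request:
jog_arm(plan=[[[0, 0, 0, 0.001, 0, 0, 0], [0, 0, 0, 0.002, 0, 0, 0], [0, 0, 0, 0.003, 0, 0, 0], [0, 0, 0, 0.003, 0, 0, 0]]])

```text
clock: 16.12
tool_pos: [0.5425, -0.0127, 0.0561]
orientation: [-180.0, -0.0, -73.9]
force: [-3.6, 0.9, 9.9]
opening: 0.0005
gripper_force: 5.0
```

Request:
jog_arm(plan=[[[0, 0, 0, 0.001, 0, 0, 0], [0, 0, 0, 0.002, 0, 0, 0], [0, 0, 0, 0.003, 0, 0, 0], [0, 0, 0, 0.004, 0, 0, 0], [0, 0, 0, 0.004, 0, 0, 0]]])

```text
clock: 16.75
tool_pos: [0.5427, -0.0125, 0.0527]
orientation: [-179.9, -0.0, -73.9]
force: [-5.6, 1.2, 15.7]
opening: 0.0004
gripper_force: 7.6
```

Request:
jog_arm(plan=[[[0, 0, 0, 0.001, 0, 0, 0], [0, 0, 0, 0.002, 0, 0, 0], [0, 0, 0, 0.003, 0, 0, 0], [0, 0, 0, 0.003, 0, 0, 0]]])

```text
clock: 17.25
tool_pos: [0.5429, -0.0124, 0.05]
orientation: [-179.9, -0.0, -73.9]
force: [-5.4, 1.9, 18.2]
opening: 0.0004
gripper_force: 8.9
```

Request:
jog_arm(plan=[[[0, 0, 0, 0.001, 0, 0, 0], [0, 0, 0, 0.002, 0, 0, 0], [0, 0, 0, 0.002, 0, 0, 0]]])

```text
clock: 17.62
tool_pos: [0.5431, -0.0124, 0.0496]
orientation: [-179.9, -0.0, -73.9]
force: [-12.0, 4.8, 33.5]
opening: 0.0001
gripper_force: 16.6
```

c4 bottoms out with 33 N. Next is c3.

Request:
jog_arm(plan=[[[0, 0, 0, -0.01, 0, 0, 0], [0, 0, 0, -0.03, 0, 0, 0], [0, 0.05, 0, -0.034, 0, 0, 0], [0, 0.1, 0, -0.034, 0, 0, 0], [0, 0.146, 0, -0.034, 0, 0, 0], [0, 0.146, 0, -0.034, 0, 0, 0], [0, 0.146, 0, -0.034, 0, 0, 0], [0, 0.146, 0, -0.024, 0, 0, 0], [0, 0.146, 0, -0.018, 0, 0, 0], [0, 0.146, 0, -0.016, 0, 0, 0], [0, 0.146, 0, -0.014, 0, 0, 0], [0, 0.146, 0, -0.012, 0, 0, 0], [0, 0.146, 0, -0.011, 0, 0, 0], [0, 0.146, 0, -0.01, 0, 0, 0], [0, 0.146, 0, -0.009, 0, 0, 0], [0, 0.146, 0, -0.008, 0, 0, 0], [0, 0.146, 0, -0.007, 0, 0, 0], [0, 0.146, 0, -0.006, 0, 0, 0]]])

```text
clock: 19.88
tool_pos: [0.5832, -0.1531, 0.0541]
orientation: [-179.9, -0.1, -73.9]
force: [-4.8, 2.5, 15.9]
opening: 0.0001
gripper_force: 7.8
```

```bash
python3 - <<'E'
from h import *
o=ctrl.get_obs(); d=o["tool_pos"][:2]-C; print(d@[np.cos(Y),np.sin(Y)],d@[-np.sin(Y),np.cos(Y)],o["tool_pos"][2],o["force"])
E
```

```text
0.05425395908160017 -0.07297174215137596 0.054128637122952176 [-4.75798058  2.45299815 15.86742605]
```

Sliding at 16 N. Continue to the stop.

Request:
jog_arm(plan=[[[0, 0, 0, 0.001, 0, 0, 0], [0, 0, 0, 0.002, 0, 0, 0], [0, 0, 0, 0.003, 0, 0, 0], [0, 0, 0, 0.004, 0, 0, 0], [0, 0, 0, 0.005, 0, 0, 0], [0, 0, 0, 0.005, 0, 0, 0]]])

```text
clock: 20.62
tool_pos: [0.5834, -0.153, 0.0498]
orientation: [-179.9, -0.1, -73.9]
force: [-6.5, 3.5, 19.8]
opening: 0.0002
gripper_force: 10.1
```

Request:
jog_arm(plan=[[[0, 0, 0, 0.001, 0, 0, 0], [0, 0, 0, 0.0015, 0, 0, 0], [0, 0, 0, 0.0015, 0, 0, 0]]])

```text
clock: 21.0
tool_pos: [0.5835, -0.1531, 0.0496]
orientation: [-179.9, -0.1, -73.9]
force: [-10.0, 4.8, 30.1]
opening: 0.0005
gripper_force: 14.8
```

c3 is down. Now c2: tool y +0.108.

Request:
jog_arm(plan=[[[0, 0, 0, -0.01, 0, 0, 0], [0, 0, 0, -0.03, 0, 0, 0], [0, 0, 0.04, -0.034, 0, 0, 0], [0, 0, 0.08, -0.034, 0, 0, 0], [0, 0, 0.108, -0.034, 0, 0, 0], [0, 0, 0.108, -0.034, 0, 0, 0], [0, 0, 0.108, -0.034, 0, 0, 0], [0, 0, 0.108, -0.024, 0, 0, 0], [0, 0, 0.108, -0.018, 0, 0, 0], [0, 0, 0.108, -0.016, 0, 0, 0], [0, 0, 0.108, -0.014, 0, 0, 0], [0, 0, 0.108, -0.012, 0, 0, 0], [0, 0, 0.108, -0.011, 0, 0, 0], [0, 0, 0.108, -0.01, 0, 0, 0], [0, 0, 0.108, -0.009, 0, 0, 0], [0, 0, 0.108, -0.008, 0, 0, 0], [0, 0, 0.108, -0.007, 0, 0, 0], [0, 0, 0.108, -0.006, 0, 0, 0]]])

```text
clock: 23.25
tool_pos: [0.4791, -0.1831, 0.0531]
orientation: [-180.0, -0.0, -73.9]
force: [-6.4, 2.0, 17.0]
opening: 0.0005
gripper_force: 8.0
```

```bash
python3 - <<'E'
from h import *
o=ctrl.get_obs(); d=o["tool_pos"][:2]-C; print(d@[np.cos(Y),np.sin(Y)],d@[-np.sin(Y),np.cos(Y)],o["tool_pos"][2],o["force"])
E
```

```text
-0.05408929596032613 -0.07295754289374161 0.05313975260436722 [-6.42165649  1.98841711 17.03757172]
```

Request:
jog_arm(plan=[[[0, 0, 0, 0.001, 0, 0, 0], [0, 0, 0, 0.002, 0, 0, 0], [0, 0, 0, 0.003, 0, 0, 0], [0, 0, 0, 0.004, 0, 0, 0], [0, 0, 0, 0.005, 0, 0, 0], [0, 0, 0, 0.005, 0, 0, 0]]])

```text
clock: 24.0
tool_pos: [0.479, -0.1834, 0.0495]
orientation: [-180.0, -0.1, -73.9]
force: [-10.7, 3.0, 31.0]
opening: 0.0004
gripper_force: 15.0
```

c2 is down. Now c1: tool x −0.146.

Request:
jog_arm(plan=[[[0, 0, 0, -0.01, 0, 0, 0], [0, 0, 0, -0.03, 0, 0, 0], [0, -0.05, 0, -0.034, 0, 0, 0], [0, -0.1, 0, -0.034, 0, 0, 0], [0, -0.146, 0, -0.034, 0, 0, 0], [0, -0.146, 0, -0.034, 0, 0, 0], [0, -0.146, 0, -0.034, 0, 0, 0], [0, -0.146, 0, -0.024, 0, 0, 0], [0, -0.146, 0, -0.018, 0, 0, 0], [0, -0.146, 0, -0.016, 0, 0, 0], [0, -0.146, 0, -0.014, 0, 0, 0], [0, -0.146, 0, -0.012, 0, 0, 0], [0, -0.146, 0, -0.011, 0, 0, 0], [0, -0.146, 0, -0.01, 0, 0, 0], [0, -0.146, 0, -0.009, 0, 0, 0], [0, -0.146, 0, -0.008, 0, 0, 0], [0, -0.146, 0, -0.007, 0, 0, 0], [0, -0.146, 0, -0.006, 0, 0, 0]]])

```text
clock: 26.25
tool_pos: [0.4387, -0.0425, 0.0537]
orientation: [-180.0, -0.0, -73.9]
force: [-6.3, 1.3, 15.3]
opening: 0.0004
gripper_force: 7.7
```

Request:
jog_arm(plan=[[[0, 0, 0, 0.001, 0, 0, 0], [0, 0, 0, 0.002, 0, 0, 0], [0, 0, 0, 0.003, 0, 0, 0], [0, 0, 0, 0.004, 0, 0, 0], [0, 0, 0, 0.005, 0, 0, 0], [0, 0, 0, 0.005, 0, 0, 0]]])

```text
clock: 27.0
tool_pos: [0.4387, -0.0425, 0.0495]
orientation: [-180.0, -0.0, -73.9]
force: [-9.9, 4.0, 28.1]
opening: 0.0004
gripper_force: 14.1
```

All four corners bottomed at the same reading (0.0495–0.0498 with 28–33 N). I'll lift off, check the lid height from the white dots, and check the glass clearance for the handle move.

Request:
jog_arm(plan=[[[0, 0, 0, -0.01, 0, 0, 0], [0, 0, 0, -0.05, 0, 0, 0], [0.3, 0, 0, -0.1, 0, 0, 0], [0.3, 0, 0, -0.12, 0, 0, 0], [0.3, -0.08, 0.06, -0.13, 0, 0, 0], [0.3, -0.08, 0.06, -0.13, 0, 0, 0], [0.3, -0.08, 0.06, -0.13, 0, 0, 0], [0.3, -0.08, 0.06, -0.13, 0, 0, 0]]])

```text
clock: 28.0
tool_pos: [0.3592, 0.018, 0.1779]
orientation: [-179.9, 0.0, -73.9]
force: [-1.0, 0.1, 0.0]
opening: 0.0263
gripper_force: 0.0
```

```bash
python3 - <<'E'
from h import *
s=cam("top");hsv=cv2.cvtColor(s["image"],cv2.COLOR_RGB2HSV)
s2=cam("scene");R,t=np.array(s2["R"]),np.array(s2["t"])
h2=cv2.cvtColor(s2["image"],cv2.COLOR_RGB2HSV)
def proj(X):
    c=R@X+t; p=c[:2]/c[2]; return p*(1+s2["k1"]*(p@p))*s2["f"]+[s2["cx"],s2["cy"]]
w=cv2.inRange(h2,(0,0,170),(180,70,255))
for x,y in((-44,66),(-44,-66),(44,-66),(44,66)):
    a,b=[proj(np.r_[tubw(x/1e3,y/1e3),z]) for z in(.076,.082)]
    u,v=a.round().astype(int); sub=np.zeros_like(w); sub[v-6:v+5,u-6:u+7]=w[v-6:v+5,u-6:u+7]
    print((x,y),a.round(1),b.round(1),[(n,p.round(1).tolist()) for n,p in blobs(sub,4)])
o=h2; m=cv2.inRange(h2,(8,170,140),(20,255,255)); sub=np.zeros_like(m); sub[140:200,260:340]=m[140:200,260:340]; print("orange",blobs(sub,2))
print("railtop",[cast(s,(262,45),z)[0].round(3).tolist() for z in(.15,.25,.35)])
d=ctrl.get_obs();print(d["tool_pos"],d["orientation"],d["opening"],d["force"])
E
```

```text
(-44, 66) [312.4 173.3] [312.5 170.8] [(np.int32(23), [312.1, 173.4]), (np.int32(6), [317.7, 175.8])]
(-44, -66) [324.9 154.4] [325.  152.2] [(np.int32(19), [324.7, 154.5])]
(44, -66) [291.  150.4] [291.1 148.2] [(np.int32(67), [289.0, 148.3])]
(44, 66) [274.8 168.3] [274.8 165.8] [(np.int32(22), [274.2, 168.4])]
orange []
railtop [[0.813, 0.061, 0.15], [0.769, 0.064, 0.25], [0.726, 0.067, 0.35]]
[0.35920733 0.01756679 0.17747095] [ 1.79978943e+02 -1.16995351e-02 -7.39738145e+01] 0.025760020581931692 [ 0.31009515 -1.32492762 -0.48251799]
```

The lid dots match the flush height to 0.1 px and no orange is visible, so the lid is fully seated. Next I'll get the glass rail height and the handle pre-grasp.

```bash
python3 - <<'E'
from h import *
s=cam("top");s2=cam("scene")
for z in(.0,.03,.2,.25,.3,.35): print(z,cast(s,(217,52),z)[0][:2].round(3),cast(s2,(152,84),z)[0][:2].round(3),"bot",cast(s,(222,88),z)[0][:2].round(3),cast(s2,(157,202),z)[0][:2].round(3))
o=ctrl.get_obs();p=o["tool_pos"];R=Ro.from_euler("xyz",o["orientation"],degrees=True)
T0=Ro.from_euler("xyz",[180,0,-73.9],degrees=True)
for ph,x,z in((0,-.05,.178),(0,.0,.178),(10,.095,.11),(10,.091,.0175)):
    w=np.r_[tubw(x,0),z]; T=T0*Ro.from_rotvec([-ph,0,0],degrees=True)
    print(ph,x,z,w.round(4),R.inv().apply(w-p).round(4),(R.inv()*T).as_rotvec(degrees=True).round(1))
E
```

```text
0.0 [0.857 0.173] [ 1.949 -0.855] bot [0.761 0.158] [0.745 0.156]
0.03 [0.844 0.171] [ 1.816 -0.745] bot [0.752 0.155] [0.695 0.195]
0.2 [0.774 0.155] [ 1.064 -0.126] bot [0.698 0.142] [0.414 0.42 ]
0.25 [0.753 0.15 ] [0.843 0.056] bot [0.682 0.138] [0.331 0.486]
0.3 [0.733 0.146] [0.621 0.239] bot [0.666 0.135] [0.248 0.552]
0.35 [0.712 0.141] [0.4   0.421] bot [0.651 0.131] [0.166 0.617]
0 -0.05 0.178 [ 0.4628 -0.1119  0.178 ] [ 0.1528 -0.0641 -0.0007] [ 0.1 -0.  -0.1]
0 0.0 0.178 [ 0.5108 -0.098   0.178 ] [ 0.1527 -0.1141 -0.0008] [ 0.1 -0.  -0.1]
10 0.095 0.11 [ 0.6021 -0.0717  0.11  ] [ 0.1524 -0.2092  0.0671] [-9.9 -0.  -0.1]
10 0.091 0.0175 [ 0.5982 -0.0728  0.0175] [ 0.1524 -0.2053  0.1596] [-9.9 -0.  -0.1]
```

The glass is a vertical plane at x ≈ 0.745, with its top at about 0.27, so an 8° tilt keeps clear of both it and the lid's grip bar.

Request:
jog_arm(plan=[[[0.3, 0.03, -0.04, 0, 0, 0, 0], [0.3, 0.06, -0.08, 0, 0, 0, 0], [0.3, 0.09, -0.12, 0, -2, 0, 0], [0.3, 0.12, -0.16, 0, -4, 0, 0], [0.3, 0.14, -0.19, 0, -6, 0, 0], [0.3, 0.152, -0.206, 0.02, -8, 0, 0], [0.3, 0.152, -0.206, 0.06, -8, 0, 0], [0.3, 0.152, -0.206, 0.09, -8, 0, 0], [0.3, 0.152, -0.206, 0.12, -8, 0, 0], [0.3, 0.152, -0.206, 0.12, -8, 0, 0], [0.3, 0.152, -0.206, 0.12, -8, 0, 0], [0.3, 0.152, -0.206, 0.12, -8, 0, 0], [0.3, 0.152, -0.206, 0.12, -8, 0, 0]]])

```text
clock: 29.82
tool_pos: [0.5994, -0.0712, 0.0587]
orientation: [172.1, -0.0, -73.9]
force: [0.1, -1.0, -0.3]
opening: 0.0263
gripper_force: 0.0
```

```bash
python3 - <<'E'
from h import *
o=ctrl.get_obs();p=o["tool_pos"];R=Ro.from_euler("xyz",o["orientation"],degrees=True)
d=p[:2]-C; print(p,d@[np.cos(Y),np.sin(Y)],d@[-np.sin(Y),np.cos(Y)],o["opening"],o["force"],o["joint_pos"].round(1))
w=np.r_[tubw(.092,0),.0173]; print(R.inv().apply(w-p).round(4), R.as_matrix()[:,2])
s=cam("scene");k=s["image"][110:210,230:330]; cv2.imwrite("pics/hd.png",cv2.resize(k,None,fx=6,fy=6,interpolation=cv2.INTER_CUBIC)[:,:,::-1])
E
```

```text
[ 0.59941043 -0.07123232  0.0586763 ] 0.09255812464110826 0.0011448627101201436 0.02629403010379446 [ 0.08648954 -1.00016603 -0.25587873] [ 12.1  25.5 -12.4   0.6 -60.    3.6]
[ 0.0011 -0.0051  0.0411] [-0.1318987  -0.03820866 -0.99052654]
```

View pics/hd.png

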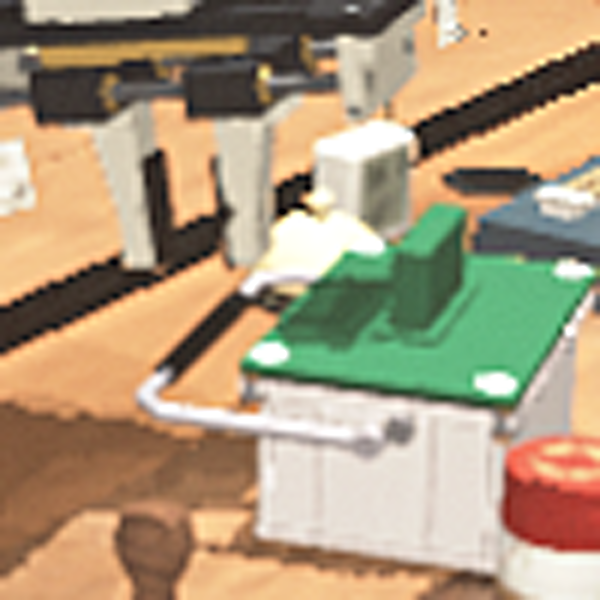

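The open fingers straddle the sleeve in line with it: outer tip at crop (140,265), inner tip at (245,262), sleeve from (170,370) to (250,290). I'll check the offset numerically before descending.

```bash
python3 - <<'E'
from h import *
s=cam("scene"); R,t=np.array(s["R"]),np.array(s["t"])
def proj(X):
    c=R@X+t; p=c[:2]/c[2]; u=p*(1+s["k1"]*(p@p))*s["f"]+[s["cx"],s["cy"]]; return ((u-[230,110]+.5)*6-.5).round()
o=ctrl.get_obs();p=o["tool_pos"];T=Ro.from_euler("xyz",o["orientation"],degrees=True).as_matrix()
for L in(.0,.02,.026):
    c=p-L*T[:,2]
    print(L,"tip mid",proj(c),"front edge",proj(c-.0095*T[:,0]),"fingers",proj(c-.0095*T[:,0]+.024*T[:,1]),proj(c-.0095*T[:,0]-.024*T[:,1]))
print("bar",proj(np.r_[tubw(.095,0),.052]),proj(np.r_[tubw(.095,.045),.052]),proj(np.r_[tubw(.095,-.045),.052]))
E
```

```text
0.0 tip mid [209. 323.] front edge [201. 331.] fingers [256. 330.] [146. 331.]
0.02 tip mid [202. 277.] front edge [194. 284.] fingers [250. 284.] [140. 285.]
0.026 tip mid [200. 263.] front edge [192. 270.] fingers [248. 269.] [138. 271.]
bar [203. 336.] [165. 374.] [239. 300.]
```

The prediction agrees with the image to within 3 mm. Descend, then close.

Request:
jog_arm(plan=[[[0.3, 0, -0.001, 0.01, 0, 0, 0], [0.3, 0.001, -0.002, 0.02, 0, 0, 0], [0.3, 0.001, -0.003, 0.03, 0, 0, 0], [0.3, 0.001, -0.004, 0.038, 0, 0, 0], [0.3, 0.001, -0.004, 0.042, 0, 0, 0], [0.3, 0.001, -0.004, 0.042, 0, 0, 0]]])

```text
clock: 30.68
tool_pos: [0.597, -0.0728, 0.0151]
orientation: [172.0, 0.0, -73.9]
force: [-0.6, 0.2, 1.2]
opening: 0.0261
gripper_force: 0.0
```

Request:
jog_arm(plan=[[[0, 0, 0, 0, 0, 0, 0], [0, 0, 0, 0, 0, 0, 0], [0, 0, 0, 0, 0, 0, 0], [0, 0, 0, 0, 0, 0, 0], [0, 0, 0, 0, 0, 0, 0]]])

```text
clock: 31.3
tool_pos: [0.598, -0.0726, 0.0157]
orientation: [172.1, -0.0, -73.9]
force: [3.3, 0.4, 0.4]
opening: 0.0102
gripper_force: 30.0
```

```bash
python3 - <<'E'
from h import *
o=ctrl.get_obs();p=o["tool_pos"];R=Ro.from_euler("xyz",o["orientation"],degrees=True)
print(p,o["opening"],o["gripper_force"],o["force"])
ux=np.r_[np.cos(Y),np.sin(Y),0]
for a in np.radians(np.arange(6,88,6)):
    d=ux*.095*(np.cos(a)-1)+np.r_[0,0,.095*np.sin(a)]
    print(np.degrees(a).round(),R.inv().apply(d).round(4))
E
```

```text
[ 0.59800628 -0.07262944  0.01573012] 0.010206310623270543 30.00001162290573 [3.34249362 0.40292418 0.41511007]
6.0 [ 0.      0.0019 -0.0098]
12.0 [ 0.      0.0048 -0.0193]
18.0 [ 0.      0.0086 -0.0284]
24.0 [ 0.      0.0135 -0.0371]
30.0 [ 0.      0.0191 -0.0453]
36.0 [ 0.      0.0257 -0.0528]
42.0 [ 0.      0.0329 -0.0596]
48.0 [ 0.      0.0409 -0.0656]
54.0 [ 0.      0.0494 -0.0707]
60.0 [ 0.      0.0584 -0.0749]
66.0 [ 0.      0.0678 -0.0782]
72.0 [ 0.0001  0.0775 -0.0804]
78.0 [ 0.0001  0.0873 -0.0817]
84.0 [ 0.0001  0.0973 -0.0819]
```

Request:
jog_arm(plan=[[[0, 0, 0.002, -0.0098, 0, 0, 0], [0, 0, 0.005, -0.0193, 0, 0, 0], [0, 0, 0.0086, -0.0284, 0, 0, 0], [0, 0, 0.0135, -0.0371, 0, 0, 0], [0, 0, 0.0191, -0.0453, 0, 0, 0], [0, 0, 0.0257, -0.0528, 0, 0, 0], [0, 0, 0.0329, -0.0596, 0, 0, 0], [0, 0, 0.0329, -0.0596, 0, 0, 0]]])

```text
clock: 32.3
tool_pos: [0.5767, -0.0789, 0.0808]
orientation: [172.4, -0.1, -73.9]
force: [6.6, 3.0, 1.9]
opening: 0.0099
gripper_force: 30.0
```

Request:
jog_arm(plan=[[[0, 0, 0.008, -0.006, 0, 0, 0], [0, 0, 0.0165, -0.0111, 0, 0, 0], [0, 0, 0.0255, -0.0153, 0, 0, 0], [0, 0, 0.0349, -0.0186, 0, 0, 0], [0, 0, 0.0446, -0.0208, 0, 0, 0], [0, 0, 0.0544, -0.0221, 0, 0, 0], [0, 0, 0.0624, -0.0223, 0, 0, 0], [0, 0, 0.0624, -0.0223, 0, 0, 0], [0, 0, 0.0624, -0.0223, 0, 0, 0]]])

```text
clock: 33.42
tool_pos: [0.5179, -0.0959, 0.1112]
orientation: [172.1, -0.0, -73.9]
force: [0.6, 2.2, 9.5]
opening: 0.0101
gripper_force: 30.0
```

Request:
jog_arm(plan=[[[0.8, 0, 0, 0, 0, 0, 0], [0.8, 0, 0, 0, 0, 0, 0], [0.8, 0, 0, 0, 0, 0, 0], [0.8, 0, 0, 0, 0, 0, 0], [0.8, 0, 0, 0, 0, 0, 0], [0.8, 0, 0, -0.015, 0, 0, 0], [0.8, 0, 0, -0.04, 0, 0, 0], [0.8, 0, 0, -0.08, 0, 0, 0], [0.8, 0, 0, -0.12, 0, 0, 0], [0.8, 0, 0, -0.15, 0, 0, 0], [0.8, 0.1, 0.05, -0.16, 0, 0, 0], [0.8, 0.15, 0.08, -0.16, 0, 0, 0], [0.8, 0.2, 0.1, -0.16, 0, 0, 0], [0.8, 0.2, 0.1, -0.16, 0, 0, 0], [0.8, 0.2, 0.1, -0.16, 0, 0, 0]]])

```text
clock: 35.3
tool_pos: [0.4984, -0.3115, 0.2832]
orientation: [172.0, -0.0, -74.1]
force: [0.1, 0.7, 0.5]
opening: 0.0701
gripper_force: 0.0
```

```bash
python3 - <<'E'
from h import *
def chk(n,box):
    s=cam(n);R,t=np.array(s["R"]),np.array(s["t"]);im=s["image"]
    def proj(X):
        c=R@X+t; p=c[:2]/c[2]; return p*(1+s["k1"]*(p@p))*s["f"]+[s["cx"],s["cy"]]
    g=cv2.cvtColor(im,cv2.COLOR_RGB2GRAY)
    L=[]
    for a in (90,86,80,0):
        a=np.radians(a); pts=[proj(np.r_[tubw(.095*np.cos(a),y),.052+.095*np.sin(a)]) for y in np.linspace(-.04,.04,9)]
        v=[int(g[int(round(q[1])),int(round(q[0]))]) for q in pts]; L.append((round(np.degrees(a)),v,pts[4].round(0).tolist()))
    print(n,*L,sep="\n ")
    w=cv2.inRange(cv2.cvtColor(im,cv2.COLOR_RGB2HSV),(0,0,170),(180,70,255))
    for x,y in((-44,66),(-44,-66),(44,-66),(44,66)):
        a=proj(np.r_[tubw(x/1e3,y/1e3),.076]);u,v=a.round().astype(int);sub=np.zeros_like(w);sub[v-5:v+5,u-5:u+6]=w[v-5:v+5,u-5:u+6]
        print((x,y),a.round(1),[(int(k),q.round(1).tolist()) for k,q in blobs(sub,4)])
chk("scene",0);chk("top",0)
o=ctrl.get_obs();print(o["clock"],o["tool_pos"],o["force"],o["opening"])
E
```

```text
scene
 (90, [51, 52, 48, 53, 52, 47, 42, 41, 123], [302.0, 132.0])
 (86, [67, 72, 88, 44, 45, 160, 43, 47, 104], [299.0, 132.0])
 (80, [211, 203, 181, 255, 255, 255, 193, 150, 170], [295.0, 132.0])
 (0, [179, 178, 172, 174, 175, 176, 178, 178, 176], [263.0, 166.0])
(-44, 66) [312.4 173.3] [(12, [312.1, 173.8])]
(-44, -66) [324.9 154.4] [(16, [325.0, 154.8])]
(44, -66) [291.  150.4] [(49, [289.9, 148.0])]
(44, 66) [274.8 168.3] [(15, [274.5, 168.4])]
top
 (90, [51, 62, 65, 67, 68, 55, 36, 36, 38], [334.0, 184.0])
 (86, [55, 59, 68, 111, 87, 94, 83, 79, 59], [333.0, 181.0])
 (80, [72, 72, 71, 75, 73, 121, 167, 82, 86], [332.0, 177.0])
 (0, [147, 119, 129, 132, 105, 124, 143, 140, 136], [314.0, 149.0])
(-44, 66) [304.8 211.9] [(31, [304.0, 212.3])]
(-44, -66) [358.9 197.1] [(31, [358.4, 197.4])]
(44, -66) [348.9 160.8] [(22, [348.1, 161.1])]
(44, 66) [294.9 175.2] [(34, [294.3, 175.5])]
35.4 [ 0.49897626 -0.30941763  0.28281658] [ 0.31790895  0.35363538 -0.50905601] 0.07031076616405275
```

Both views show the sleeve upright at 90° and the lid dots at flush height. The robot is clear, so I'm handing in.

```bash
python3 -c "
from plant import ctrl
print(ctrl.close_job())"
```

```text
the job is handed in; nothing more can be done
None
```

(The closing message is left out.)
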